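# Turn the caddy cover to the far bay

## Task

Push the metal cover leaf of the wider two-bay wooden caddy over its middle spine with your fingertips, gently and without flinging it or pinching it, until it lies fully flat over the far bay and the near bay stands open. Leave the narrower caddy's leaf as it is, do not disturb or pick up anything else on the counter, and finish clear of everything.

Things in the scene. Friction and masses are not known exactly. Their poses are not given: they have to be found in the camera images.
- wide_spine (a point): Middle of the steel spine rod of the wider caddy, a wooden two-bay box fixed to the counter, 170 mm deep (its x), 140 mm wide (its y), 60 mm high, walls 7 mm, on a dark plinth of differing height (4 to 34 mm). The spine runs along the box's y over its middle wall; this point, on the hinge axis, is 64 mm above the box's underside, so 68 to 98 mm above the counter. Axes are the box's: x from the near bay (robot side) to the far bay, y along the spine, z up.
- wide_leaf (a joint): Angle (rad) of the wider caddy's aluminium cover leaf about its spine: 0 flat over the near bay, 1.57 upright, 3.14 flat over the far bay (hard stops at 0 and 3.14). Starts somewhat raised over the near bay, 0.25 to 0.7. The hinge is stiff (about 0.09 N m; leaf about 0.09 kg): the leaf stays at whatever angle it is left and about 1 to 2 N at its free edge moves it.
- wide_edge (a point): Middle of the leaf's free edge, 100 mm from the hinge axis, at mid thickness. The leaf is a plate 134 mm along the spine, 8 mm thick (hinge axis at mid thickness; its upper 4 mm step back 8 mm from the free edge and sides). Lying flat it overhangs the box's end wall by 15 mm, its underside 64 to 94 mm above the counter, so a fingertip can get under it. Axes turn with the leaf: -x from the spine to the free edge, y along the spine.
- narrow_spine (a point): Middle of the steel spine rod of the narrower caddy, a wooden two-bay box fixed to the counter, 170 mm deep (its x), 85 mm wide (its y), 60 mm high, walls 7 mm, on a dark plinth of differing height (4 to 34 mm). The spine runs along the box's y over its middle wall; this point, on the hinge axis, is 64 mm above the box's underside, so 68 to 98 mm above the counter. Axes are the box's: x from the near bay (robot side) to the far bay, y along the spine, z up.
- narrow_leaf (a joint): Angle (rad) of the narrower caddy's aluminium cover leaf about its spine: 0 flat over the near bay, 1.57 upright, 3.14 flat over the far bay (hard stops at 0 and 3.14). Starts somewhat raised over the near bay, 0.25 to 0.7. The hinge is stiff (about 0.09 N m; leaf about 0.09 kg): the leaf stays at whatever angle it is left and about 1 to 2 N at its free edge moves it.
- narrow_edge (a point): Middle of the leaf's free edge, 100 mm from the hinge axis, at mid thickness. The leaf is a plate 79 mm along the spine, 8 mm thick (hinge axis at mid thickness; its upper 4 mm step back 8 mm from the free edge and sides). Lying flat it overhangs the box's end wall by 15 mm, its underside 64 to 94 mm above the counter, so a fingertip can get under it. Axes turn with the leaf: -x from the spine to the free edge, y along the spine.
- carafe: Empty glass carafe, 120 mm across, 160 mm tall, handle on one side; loose bystander. Origin: centre of its underside.
- funnel: Stainless dosing funnel, 84 mm across the mouth, 45 mm tall; loose bystander. Origin: centre of its underside.
- cups: Stack of yellow plastic cups, 76 mm across, 111 mm tall; loose bystander. Origin: centre of its underside.
- lid: Orange silicone lid, a disc 94 mm across and 11 mm thick with a 12 mm high knob; loose bystander between robot and caddies. Origin: centre of its underside.
- jug: Steel milk jug, 76 mm across plus a handle, 90 mm tall; loose bystander. Origin: centre of its underside.
- tamper: Steel tamper, 58 mm across, 90 mm tall; loose bystander. Origin: centre of its underside.
- toggle (a joint): Toggle switch on the foot of the fixed steel grinder (200 x 140 mm, 330 mm tall, left of the work); 0 off, up to 1 rad on. Not to be touched.

How it is judged:
By the outcome, as a careful person would: the job done as asked, in the order asked, and still so for the second after the job is handed in, with the robot touching nothing.
It also fails if it takes over 42 s, if anything falls off the work surface, if the arm or the gripper's body presses on something with over 40 N, if the wrist force passes 120 N, or if a joint passes its speed limit or range.

## Robot

A 7-joint arm with a two-finger parallel gripper is mounted at the origin on the work surface. World frame = base frame: x ahead of the robot, y to its left, z up, the work surface at z = 0. Lengths are in m, angles in rad, forces in N, time in s.
With the tool pointing down it reaches from about 0.35 to 0.9 m from the base axis. Payload 19.9 kg.
Tool frame: the origin (TCP) lies at the centre of the arm's flange, where the gripper is bolted on; the fingertips stand 199 mm ahead of it and the grasp point (between the pads) lies 180 mm ahead of it; y points along the fingers, x is the direction in which the jaws open and shut, and the axes are right-handed (so a half turn about y gives the same grasp; the last joint's range is limited). The gripper opens to 94 mm and grips with 3 to 60 N. Pads are 16 mm wide; open, the fingers measure 119 mm over their backs; the gripper's body (75 mm by 177 mm) begins 78 mm behind the grasp point.
Start: joints at [1.077, 0.417, -0.01, 1.614, 0.005, 1.111, -0.053], TCP at [0.273, -0.562, 0.405] pointing down, gripper open.
Joint ranges: [-2.81, 2.81], [-0.39, 2.02], [-1.27, 1.25], [0.06, 2.57], [-1.19, 4.33], [0.19, 2], [-2.82, 2.82]. Speed limits (rad/s): [1.89, 1.89, 2.39, 2.39, 3.01, 3.01, 3.01].

## Interface

Orientations are given as a rotation vector (axis times angle).
In Python, from cell import r, get_image, get_calibration, order, spotter gives the robot as it stands.
- The arm moves only by the tool play_rows, never from a script. Its argument "plan" is a list of rows, each a list of 7 numbers: the shift along the tool's x, y, z in m, then the turn, a rotation vector about the tool's x, y, z in rad, then the closure, from 0 (fully open) to 1 (shut). A call has 1 to 12 rows; each row shifts and turns the commanded pose from where the row before left it, along the tool's axes as they then stand; what a row does not reach is not made up. A row lasts 1/10 s, in which the tool goes at most 50 mm and 8.59 degrees, less where a joint would pass 70% of its speed; a pose out of reach is approached as far as the arm can. A call with a gripper value outside its range is refused whole. The fingers move at their own pace and stop on an object; "grip_force" is the grip in N (left out, the last holds). Time passes only in rows, so rows that do not move let the fingers close. It gives the time, the measured TCP pose, the force and the opening at its end, in the units of the state.
- r.observe(): the state, without advancing time (a new reading comes with each control period).
- get_image(name): name is "scene" or "top" or "wrist"; returns (picture, depth): 480x640x3 uint8, red, green, blue; 480x640 float32, m along the optical axis (not along the pixel's ray), 0 where there is no reading.
- get_calibration(name): a dict with "fovy" (degrees; the focal length in pixels is half the picture's height over the tangent of half this angle, whatever the lens; pixels are square), "cx", "cy" (the principal point, pixels), "dist" ([k1, k2, p1, p2, k3] as OpenCV has them; the pictures are not rectified), "R" (3x3) and "t" (3): a world point X has camera coordinates R X + t. Camera axes: x right, y down, z forward; pixel columns grow to the right and rows downward; lengths in m; the calibration is good to about 2 mm. A picture is of the moment at which its call begins: read the wrist's pose just before it. get_calibration takes no time and is no camera call; for the wrist camera it gives the pose at the moment of the call.
- order.sign_off(): hands the job in, once; it reports no verdict.
Trained networks look in the newest picture that a camera, given by its name, has taken for a name from the list of things; names that differ only in an ending like _2 or _b are one class to them, and where a whole thing is asked for, a point or a joint stands for the part that bears it (a point fixed in the world has none). Each returns a list of dicts, best first, with "score" (0 to 1); they miss things now and then, are a little off and sometimes report something else, mostly with a low value. They report only what shows in the picture. A call takes as long as a camera call.
- spotter.spot_in(camera, target): "bbox" ([left, top, right, bottom] in pixels, round what is visible of it).
The state is a dict: "clock": time; "joints": joint angles; "joint_vel": joint speeds; "tau": joint torques, N m; "eef_pos": TCP position; "ee_rot": TCP orientation; "ft_force": force on the tool from outside, world axes, zero at the start; "wrist_torque": the same for the moment, N m; "width": finger opening in m.
Only numpy, scipy, OpenCV 4.12 (cv2) and the standard library are available. Lean on these libraries where they do the work, as an engineer would, in place of code of your own. Each camera call takes 0.05 s, during which the arm holds its last target.

## Working session

There is one attempt and no reset: what is moved stays moved. The work goes in short steps, Python scripts to look and compute and a tool call to move; the robot and the scene stay as the last step left them, time stands still between calls to the robot, and variables do not carry over. Pictures are saved under pics/ and viewed, and the job is handed in when it is done.

Besides the shell and the picture viewer there is one more tool, called after ">>>" by a JSON object that holds its "fn" and its "kwargs", one argument or row to a line. play_rows: Moves the arm, as the interface text tells. Its arguments: {"type":"object","properties":{"plan":{"type":"array"},"grip_force":{"type":"number"}},"required":["plan"]}

```bash
mkdir -p pics; ls; cat > h.py <<'E'
import numpy as np, cv2
from cell import r, get_image, get_calibration, order, spotter
def K(c):
    f=240/np.tan(np.radians(c["fovy"])/2); return np.array([[f,0,c["cx"]],[0,f,c["cy"]],[0,0,1]]),np.array(c["dist"],float)
def unproj(c,depth,uv):
    k,d=K(c); uv=np.asarray(uv,float).reshape(-1,2)
    n=cv2.undistortPoints(uv.reshape(-1,1,2),k,d).reshape(-1,2)
    z=depth[uv[:,1].astype(int),uv[:,0].astype(int)]
    X=np.c_[n*z[:,None],z]; R=np.array(c["R"]);t=np.array(c["t"])
    return (X-t)@R
def save(n,im): cv2.imwrite("pics/"+n,im[:,:,::-1])
E
python3 - <<'E'
from h import *
for n in("scene","top"):
    im,d=get_image(n); c=get_calibration(n); save(n+"0.png",im); np.savez(n+"0.npz",im=im,d=d)
    for t in("wide_leaf","wide_spine","wide_edge","narrow_leaf","narrow_edge"): 
        try: print(n,t,[(np.round(x["bbox"]),round(x["score"],2)) for x in spotter.spot_in(n,t)][:3])
        except Exception as e: print(e)
    print(c["t"],c["fovy"])
print(r.observe())
E
```

```text
pics
scene wide_leaf [(array([287., 180., 351., 229.]), 0.79)]
scene wide_spine [(array([285., 175., 386., 279.]), 0.93)]
scene wide_edge [(array([287., 176., 351., 228.]), 0.79)]
scene narrow_leaf [(array([169., 259., 240., 322.]), 0.76)]
scene narrow_edge [(array([173., 258., 238., 322.]), 0.57)]
[-0.48124533 -0.18377616  1.33529144] 53.51685635827758
top wide_leaf [(array([257., 249., 318., 293.]), 0.85)]
top wide_spine [(array([256., 216., 323., 294.]), 0.76)]
top wide_edge [(array([255., 248., 315., 294.]), 0.76), (array([397., 198., 457., 274.]), 0.37), (array([410., 228., 451., 273.]), 0.3)]
top narrow_leaf [(array([408., 230., 453., 269.]), 0.75), (array([343., 302., 381., 341.]), 0.49)]
top narrow_edge [(array([411., 234., 455., 269.]), 0.86)]
[0.0808469  0.59573451 1.19905453] 53.07010644606013
{'clock': 0.6, 'joints': array([ 1.077462  ,  0.41741124, -0.01029297,  1.61363442,  0.00471604,
        1.11070226, -0.05300247]), 'joint_vel': array([ 7.26127657e-04, -1.21571846e-03,  1.54714200e-03,  2.42224293e-04,
        6.85420597e-05,  1.43255133e-04, -1.79902208e-03]), 'tau': array([ 6.15968493e-04, -8.50699210e+01,  6.37799632e-01, -4.26173759e+01,
       -4.88079828e-02,  1.37620320e-02, -2.40660377e-06]), 'eef_pos': array([ 0.27288196, -0.56226428,  0.40460362]), 'ee_rot': array([-1.38969261,  0.87038547, -0.87015525]), 'ft_force': array([-0.86803801,  0.5536726 , -0.7982425 ]), 'wrist_torque': array([ 0.01663821, -0.03560669, -0.00904421]), 'width': 0.09398453516613157}
```

View pics/scene0.png

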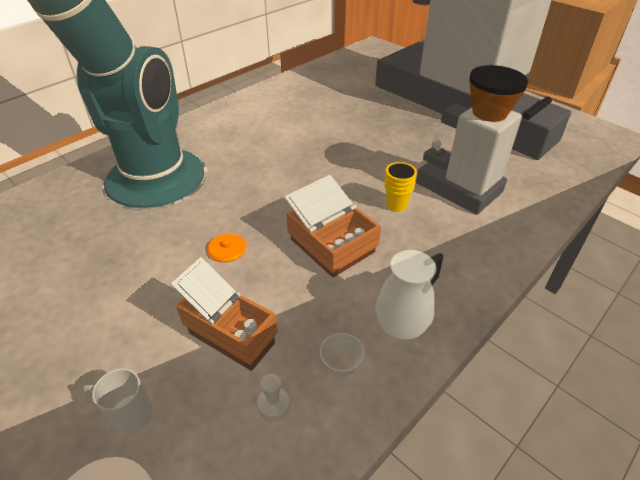

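View pics/top0.png

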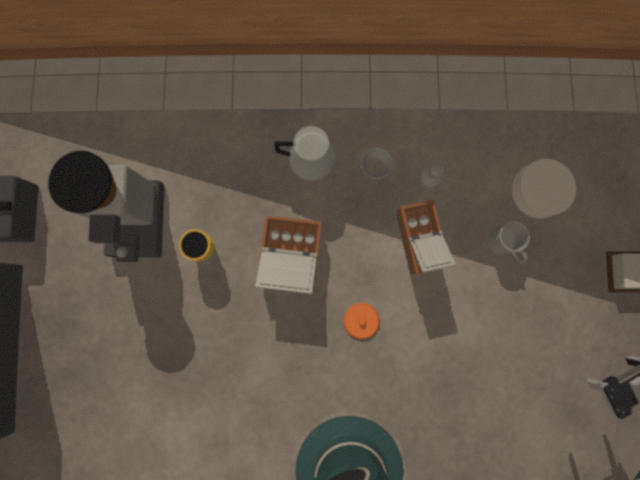

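```bash
python3 - <<'E'
from h import *
from scipy.spatial.transform import Rotation as Ro
print(Ro.from_rotvec([-1.38969261,  0.87038547, -0.87015525]).as_matrix().round(3))
for n,boxes in (("top",[(250,205,330,300),(395,190,460,280)]),):
    z=np.load(n+"0.npz"); c=get_calibration(n); d=z["d"]
    for b in boxes:
        us,vs=np.meshgrid(np.arange(b[0],b[2],5),np.arange(b[1],b[3],5))
        P=unproj(c,d,np.c_[us.ravel(),vs.ravel()])
        P=P.reshape(us.shape+(3,))
        print(b,"z mm");print((P[...,2]*1000).astype(int))
        print("x",(P[:,us.shape[1]//2,0]*1000).astype(int),"y",(P[us.shape[0]//2,:,1]*1000).astype(int))
E
```

```text
[[ 0.437 -0.     0.9  ]
 [-0.9    0.     0.437]
 [-0.    -1.    -0.   ]]
(250, 205, 330, 300) z mm
[[  -1    0   -2   -3   -1    0   -1   -2   -2   -1    0    0   -2    1
     2   -1]
 [  -5    0    5    2   -1   -4    1   -2   -3    0    0   -3   -6   -5
     0   -2]
 [   1   -1   -1   -1    4    2    1   -1    0    0   -1    0    0   -2
    -1    0]
 [   0    0    3    0   60   65   76   80   80   84   85   82   -6   -3
    -3    0]
 [   0    5    0   90   30   29   30   29   32   29   32   40   55   62
    87    0]
 [  -5   -2   -2   81   31   32   30   31   32   29   29   31   31   32
    84   -1]
 [  -2    2   -1   83   34   52   31   54   47   51   54   32   52   28
    82    0]
 [  -2   -1   -1   86   31   34   30   49   34   54   54   30   56   29
    -5    0]
 [  -3   -3    2   77   32   30   28   30   28   35   25   32   30   31
     4   -3]
 [  -3    0   -3   88   93   93   91   93   27   30   30   27   29   28
     1    0]
 [  -2    0    2  102   97   95  101   96   91   94   88   90   91   94
     4    3]
 [  -5    2  104  102  105  102  100  100  102   99   98   98   99
[... 1459 characters left out ...]
   1    0]
 [   1    2   56  102  103  113  108  111  112  118   -2    0    0]
 [  -1   -2   42   94  113  115  121  120  119  125  121   -3    3]
 [   2    3    4   86  119  126  126  130  126  134  131    2 1261]
 [   3   -1   -2   74   40  132  133  138  138  138  142  138    0]
 [   1    4   -4   64   90  139  143  145  145  148  153  152    0]
 [  -1    0    0   47   93  143  151  151  153  155  154  154    0]
 [   2    0   -4    6   88   90  154  155   -4   -1   -2   -3    0]
 [   2    2   -2   -2   -2   -4   -1   -1    3    1   -2   -1    4]]
x [718 705 691 664 657 644 627 618 605 585 572 559 546 534 521 509 498 491] y [-125 -139 -136 -157 -169 -182 -181 -193 -206 -219 -258 -271 -285]
```

```bash
cat > fit.py <<'E'
from h import *
def cloud(n,b,d,c):
    us,vs=np.meshgrid(np.arange(b[0],b[2]),np.arange(b[1],b[3])); uv=np.c_[us.ravel(),vs.ravel()]
    P=unproj(c,d,uv); zz=d[uv[:,1],uv[:,0]]; k=zz>0; return P[k],uv[k]
E
python3 - <<'E'
from fit import *
z=np.load("top0.npz"); d=z["d"]; im=z["im"]; c=get_calibration("top")
P,uv=cloud("top",(245,205,335,305),d,c)
col=im[uv[:,1],uv[:,0]].astype(int)
sat=col.max(1)-col.min(1)
leaf=(P[:,2]>.09)&(P[:,2]<.2)&(sat<40)&(P[:,0]<.56)
L=P[leaf]
for _ in range(5):
    m=L.mean(0); U,S,V=np.linalg.svd(L-m,full_matrices=False); n=V[2]*np.sign(V[2][2]); res=(L-m)@n; L=L[abs(res)<.006]
print("leaf n",n,m,len(L),res.std())
# leaf outline rect in world xy
r_=cv2.minAreaRect((L[:,:2]*1000).astype(np.float32)); print("leaf rect",r_)
rim=(sat>40)&(P[:,2]>.076)&(P[:,2]<.1)
print("rim z",np.median(P[rim,2]),rim.sum())
box=P[(P[:,2]>.015)]
print("box rect",cv2.minAreaRect((P[rim][:,:2]*1000).astype(np.float32)))
h=np.array([-n[2],0,n[0]]); print("theta",np.arccos(n[2]))
big=cv2.resize(im[190:310,230:340],None,fx=6,fy=5,interpolation=cv2.INTER_CUBIC); save("crop.png",big)
# others
for t in ("carafe","cups","lid","funnel"):
    o=spotter.spot_in("top",t)
    for x in o[:1]:
        b=np.array(x["bbox"]).astype(int); Q,_=cloud("top",b,d,c); Q=Q[(Q[:,2]>.008)&(Q[:,2]<.3)]
        print(t,x["score"],b,Q.min(0),Q.max(0))
E
```

```text
leaf n [ 0.3739865  -0.04746384  0.92621881] [0.49997483 0.15442072 0.11127538] 2133 0.0023991551840575037
leaf rect ((501.9197082519531, 154.2344512939453), (134.33587646484375, 97.46194458007812), 83.16726684570312)
rim z 0.08334844333567155 357
box rect ((583.355712890625, 144.73239135742188), (140.18519592285156, 91.86587524414062), 83.66708374023438)
theta 0.3865404354558062
carafe 0.68 [272 127 333 182] [0.73751896 0.04181428 0.00851759] [0.83850262 0.18771851 0.16650764]
cups 0.77 [179 229 213 262] [0.52470117 0.33924142 0.0110986 ] [0.59674983 0.41562609 0.1176082 ]
lid 0.72 [344 302 380 337] [ 0.3351418  -0.07842604  0.00800361] [0.41946029 0.01172361 0.02915916]
```

View pics/crop.png

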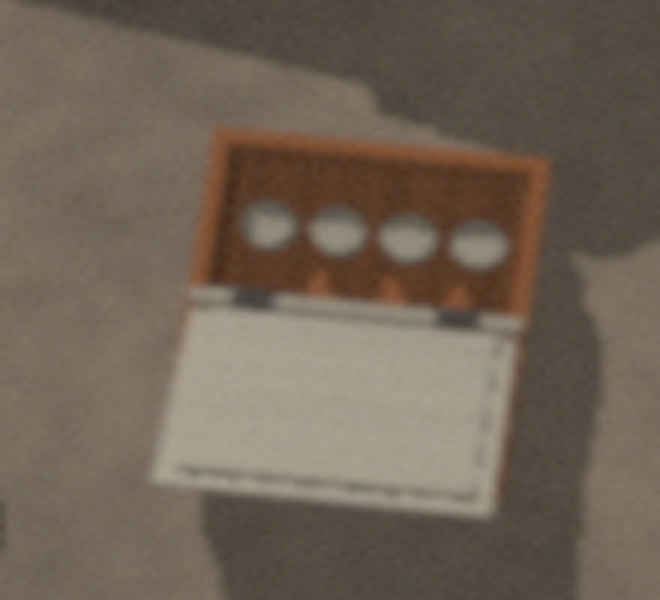

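```bash
cat > plan.py <<'E'
from h import *
import sys
from scipy.spatial.transform import Rotation as Ro, Slerp
yaw=-6.8*np.pi/180
bx=np.array([np.cos(yaw),np.sin(yaw),0]); bz=np.array([0,0,1.]); by=np.cross(bz,bx)
H=np.array([.546,.149,.0874])
def ori(p):
    p=np.radians(p); y=np.sin(p)*bx-np.cos(p)*bz; x=-by; return Ro.from_matrix(np.c_[x,y,np.cross(x,y)])
def tcp(a,c,p,off=0.): # tip at hinge-relative a along bx, c up, off along by; mm
    R=ori(p); return H+(a*bx+c*bz+off*by)/1000-.199*R.as_matrix()[:,1],R
def rows(wps,g,start=None):
    # wps: list of (pos,R,n)
    if start is None:
        s=r.observe(); pos=np.array(s["eef_pos"]); R=Ro.from_rotvec(s["ee_rot"])
    else: pos,R=start
    out=[]
    for P,Q,n in wps:
        rv=(R.inv()*Q).as_rotvec()
        p0,R0=pos,R
        for i in range(1,n+1):
            p1=p0+(P-p0)*i/n; R1=R0*Ro.from_rotvec(rv*i/n)
            d=R.inv().apply(p1-pos); q=(R.inv()*R1).as_rotvec()
            row=[round(float(v),4) for v in (*d,*q)]
            pos=pos+R.apply(row[:3]); R=R*Ro.from_rotvec(row[3:]); out.append(row+[g])
    print("[" + ",\n".join(str([0 if x==0 else x for x in o]) for o in out)+"]",len(out)); 
    return pos,R
def where():
    s=r.observe(); R=Ro.from_rotvec(s["ee_rot"]).as_matrix(); t=s["eef_pos"]+.199*R[:,1]-H
    print("t",s["clock"],"tcp",s["eef_pos"].round(4),"tip a,off,c mm",(np.array([t@bx,t@by,t[2]])*1000).round(1),"p",np.degrees(np.arctan2(R[:,1]@bx,-R[2,1])).round(1),"roll",np.degrees(np.arcsin(R[:,1]@by)).round(1),"F",s["ft_force"].round(2),"w",round(s["width"],4),"q",s["joints"].round(2))
E
python3 - <<'E'
from plan import *
where()
st=rows([(np.array([.50,-.26,.42]),ori(0),11)],1)
rows([(np.array([.40,.166,.42]),ori(0),11)],1,st)
E
```

```text
t 0.8 tcp [ 0.2729 -0.5623  0.4046] tip a,off,c mm [-187.  -738.6  118.2] p -0.0 roll 0.0 F [ 1.18 -0.18 -0.2 ] w 0.0941 q [ 1.08  0.42 -0.01  1.61  0.    1.11 -0.05]
[[-0.0157, -0.0014, 0.0306, 0, 0.0519, 0, 1],
[-0.0173, -0.0014, 0.0297, 0, 0.0518, 0, 1],
[-0.0188, -0.0014, 0.0288, 0, 0.0519, 0, 1],
[-0.0202, -0.0014, 0.0277, 0, 0.0518, 0, 1],
[-0.0217, -0.0014, 0.0267, 0, 0.0519, 0, 1],
[-0.023, -0.0014, 0.0256, 0, 0.0519, 0, 1],
[-0.0243, -0.0014, 0.0243, 0.0001, 0.0518, 0, 1],
[-0.0256, -0.0014, 0.023, 0, 0.0519, 0, 1],
[-0.0267, -0.0014, 0.0216, 0, 0.0518, -0.0001, 1],
[-0.0278, -0.0014, 0.0202, 0, 0.0519, 0, 1],
[-0.0288, -0.0014, 0.0188, 0, 0.0519, 0, 1]] 11
[[-0.0374, 0, -0.0136, 0, 0, 0, 1],
[-0.0373, 0, -0.0136, 0, 0, 0, 1],
[-0.0374, 0, -0.0136, 0, 0, 0, 1],
[-0.0374, 0, -0.0137, 0, 0, 0, 1],
[-0.0374, 0, -0.0136, 0, 0, 0, 1],
[-0.0373, 0, -0.0136, 0, 0, 0, 1],
[-0.0374, 0, -0.0136, 0, 0, 0, 1],
[-0.0374, 0, -0.0136, 0, 0, 0, 1],
[-0.0374, 0, -0.0136, 0, 0, 0, 1],
[-0.0373, 0, -0.0136, 0, 0, 0, 1],
[-0.0374, 0, -0.0136, 0, 0, 0, 1]] 11
```

>>> {"fn": "play_rows", "kwargs": {
  "plan": [
    [-0.016,-0.001,0.03,0,0.052,0,1],
    [-0.017,-0.001,0.03,0,0.052,0,1],
    [-0.019,-0.001,0.029,0,0.052,0,1],
    [-0.02,-0.001,0.028,0,0.052,0,1],
    [-0.022,-0.001,0.027,0,0.052,0,1],
    [-0.023,-0.001,0.026,0,0.052,0,1],
    [-0.024,-0.002,0.024,0,0.052,0,1],
    [-0.026,-0.002,0.023,0,0.052,0,1],
    [-0.027,-0.002,0.022,0,0.052,0,1],
    [-0.028,-0.002,0.02,0,0.052,0,1],
    [-0.029,-0.002,0.019,0,0.051,0,1]
  ]
}}

```text
clock: 1.9
eef_pos: [0.5018, -0.2577, 0.4209]
ee_rot: [-1.149, 1.298, -1.298]
ft_force: [-0.3, -1.1, 0.2]
width: 0.0094
```

>>> {"fn": "play_rows", "kwargs": {
  "plan": [
    [-0.037,0,-0.0136,0,0,0,1],
    [-0.037,0,-0.0136,0,0,0,1],
    [-0.037,0,-0.0136,0,0,0,1],
    [-0.037,0,-0.0136,0,0,0,1],
    [-0.037,0,-0.0136,0,0,0,1],
    [-0.037,0,-0.0136,0,0,0,1],
    [-0.037,0,-0.0136,0,0,0,1],
    [-0.037,0,-0.0136,0,0,0,1],
    [-0.037,0,-0.0136,0,0,0,1],
    [-0.037,0,-0.0136,0,0,0,1],
    [-0.037,0,-0.0136,0,0,0,1]
  ]
}}

```text
clock: 3.0
eef_pos: [0.4003, 0.1645, 0.421]
ee_rot: [-1.15, 1.296, -1.297]
ft_force: [0.9, 0.5, -0.4]
width: 0.0004
```

```bash
python3 - <<'E'
from plan import *
where()
P1,R1=tcp(-150,60,35)
P2,R2=tcp(-118,5,35)
st=rows([(P1,R1,8)],1)
rows([(P2,R2,4)],1,st); print(P1,P2)
E
```

```text
t 3.0 tcp [0.4003 0.1645 0.421 ] tip a,off,c mm [-146.4   -1.9  134.6] p 0.0 roll 0.0 F [ 0.89  0.48 -0.39] w 0.0004 q [-0.02  0.07 -0.46  2.03  0.03  1.05 -2.18]
[[-0.0002, 0.0138, -0.0147, 0.0763, -0.0001, 0, 1],
[-0.0003, 0.0127, -0.0157, 0.0762, -0.0001, 0, 1],
[-0.0002, 0.0114, -0.0167, 0.0763, 0, 0, 1],
[-0.0002, 0.0101, -0.0174, 0.0763, -0.0001, 0, 1],
[-0.0003, 0.0087, -0.0182, 0.0762, -0.0001, 0, 1],
[-0.0002, 0.0074, -0.0188, 0.0763, -0.0001, 0, 1],
[-0.0002, 0.0059, -0.0193, 0.0763, -0.0001, 0, 1],
[-0.0003, 0.0044, -0.0197, 0.0762, 0, 0, 1]] 8
[[0, 0.0158, -0.0013, 0, 0, 0, 1],
[0, 0.0159, -0.0014, 0, 0, 0, 1],
[0, 0.0158, -0.0013, 0, 0, 0, 1],
[0, 0.0159, -0.0013, 0, 0, 0, 1]] 4
[0.28371639 0.18027543 0.31041126] [0.31549129 0.1764865  0.25541126]
```

>>> {"fn": "play_rows", "kwargs": {
  "plan": [
    [0,0.014,-0.015,0.076,0,0,1],
    [0,0.0125,-0.016,0.076,0,0,1],
    [0,0.0115,-0.0165,0.076,0,0,1],
    [0,0.01,-0.0175,0.076,0,0,1],
    [0,0.0085,-0.018,0.076,0,0,1],
    [0,0.0075,-0.019,0.076,0,0,1],
    [0,0.006,-0.0195,0.076,0,0,1],
    [0,0.0045,-0.0195,0.076,0,0,1]
  ]
}}

```text
clock: 3.8
eef_pos: [0.3144, 0.1713, 0.3469]
ee_rot: [-0.824, 0.943, -1.488]
ft_force: [0.1, -0.0, 0.6]
width: 0.0006
```

```bash
python3 - <<'E'
from plan import *
where()
for n in("scene","top","wrist"):
    im,d=get_image(n); c=get_calibration(n); save(n+"1.png",im); np.savez(n+"1.npz",im=im,d=d)
E
```

```text
t 3.8 tcp [0.3144 0.1713 0.3469] tip a,off,c mm [-146.2   -3.8   80.2] p 25.7 roll 0.4 F [ 0.08 -0.02  0.62] w 0.0006 q [ 0.3  -0.06 -0.96  2.37  0.51  0.54 -2.76]
```

View pics/scene1.png

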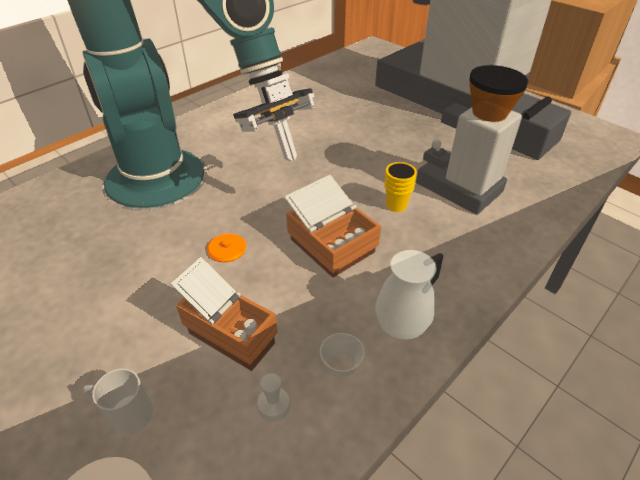

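View pics/wrist1.png

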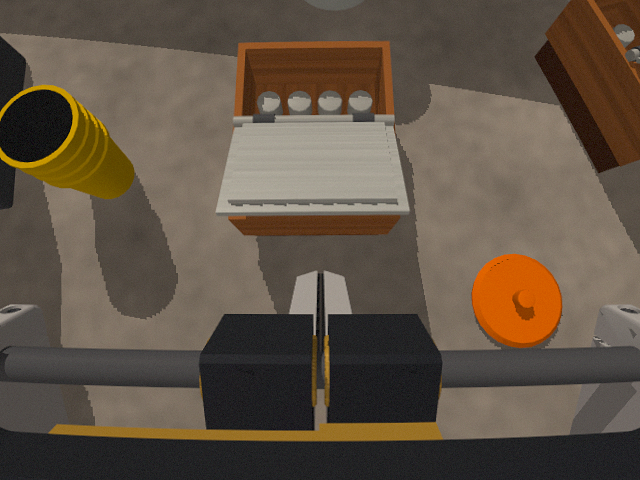

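>>> {"fn": "play_rows", "kwargs": {
  "plan": [
    [0,0,0,0,-0.149,0,1],
    [0,0,0,0,-0.149,0,1],
    [0,0,0,0,-0.149,0,1],
    [0,0,0,0,-0.149,0,1],
    [0,0,0,0,-0.149,0,1],
    [0,0,0,0,-0.149,0,1],
    [0,0,0,0,-0.149,0,1],
    [0,0,0,0,-0.149,0,1],
    [0,0,0,0,-0.149,0,1],
    [0,0,0,0,-0.149,0,1],
    [0,0,0,0,-0.149,0,1]
  ]
}}

```text
clock: 5.05
eef_pos: [0.3149, 0.1711, 0.3471]
ee_rot: [-1.577, -0.314, -0.389]
ft_force: [-0.4, 0.3, 0.0]
width: 0.0002
```

>>> {"fn": "play_rows", "kwargs": {
  "plan": [
    [0,0,0,0,-0.149,0,1],
    [0,0,0,0,-0.149,0,1],
    [0,0,0,0,-0.149,0,1],
    [0,0,0,0,-0.149,0,1],
    [0,0,0,0,-0.149,0,1],
    [0,0,0,0,-0.149,0,1],
    [0,0,0,0,-0.149,0,1],
    [0,0,0,0,-0.149,0,1],
    [0,0,0,0,-0.149,0,1],
    [0,0,0,0,-0.149,0,1],
    [0,0,0,0,-0.012,0,1]
  ]
}}

```text
clock: 6.15
eef_pos: [0.3149, 0.1711, 0.347]
ee_rot: [-1.597, -1.425, 0.888]
ft_force: [-0.1, 0.5, 0.8]
width: 0.0006
```

```bash
sed -i 's/; x=-by; return/; x=by; return/' plan.py; python3 - <<'E'
from plan import *
where()
P1,R1=tcp(-135,40,35)
st=rows([(P1,R1,6)],1)
P2,R2=tcp(-115,5,35)
rows([(P2,R2,4)],1,st)
E
```

```text
t 6.15 tcp [0.3149 0.1711 0.347 ] tip a,off,c mm [-146.    -4.    80.2] p 25.6 roll 0.4 F [-0.09  0.45  0.77] w 0.0006 q [ 0.06 -0.05 -0.73  2.37  0.54  0.55  0.35]
[[0.0008, 0.0073, 0.0066, -0.0272, -0.0006, 0.0011, 1],
[0.0009, 0.0071, 0.0069, -0.0272, -0.0006, 0.0011, 1],
[0.0008, 0.0069, 0.007, -0.0272, -0.0006, 0.0012, 1],
[0.0009, 0.0067, 0.0072, -0.0272, -0.0006, 0.0011, 1],
[0.0008, 0.0065, 0.0074, -0.0272, -0.0006, 0.0011, 1],
[0.0009, 0.0063, 0.0076, -0.0272, -0.0006, 0.0011, 1]] 6
[[0, 0.01, 0.0009, 0, 0, 0, 1],
[0, 0.0101, 0.0009, 0, 0, 0, 1],
[0, 0.01, 0.001, 0, 0, 0, 1],
[0, 0.0101, 0.0009, 0, 0, 0, 1]] 4
```

>>> {"fn": "play_rows", "kwargs": {
  "plan": [
    [0.001,0.007,0.007,-0.027,0,0.001,1],
    [0.001,0.007,0.007,-0.027,0,0.001,1],
    [0.001,0.007,0.007,-0.027,0,0.001,1],
    [0.001,0.007,0.007,-0.027,0,0.001,1],
    [0.001,0.0065,0.0075,-0.027,0,0.001,1],
    [0,0.0065,0.0075,-0.027,0,0.001,1]
  ]
}}

```text
clock: 6.75
eef_pos: [0.2984, 0.1786, 0.2898]
ee_rot: [-1.725, -1.521, 0.784]
ft_force: [0.1, 0.4, 0.7]
width: 0.0005
```

```bash
python3 - <<'E'
from plan import *
where()
P2,R2=tcp(-115,8,35)
st=rows([(P2,R2,5)],1)
E
```

```text
t 6.75 tcp [0.2984 0.1786 0.2898] tip a,off,c mm [-135.1    0.    39.5] p 35.0 roll -0.0 F [0.13 0.43 0.69] w 0.0005 q [-0.01  0.1  -0.81  2.48  1.27  0.58 -0.47]
[[0, 0.0075, 0.0003, 0.0002, -0.0024, -0.0001, 1],
[0, 0.0074, 0.0003, 0.0001, -0.0024, 0, 1],
[-0.0001, 0.0075, 0.0003, 0.0002, -0.0025, -0.0001, 1],
[0, 0.0074, 0.0003, 0.0001, -0.0024, 0, 1],
[0, 0.0075, 0.0003, 0.0002, -0.0024, -0.0001, 1]] 5
```

>>> {"fn": "play_rows", "kwargs": {
  "plan": [
    [0,0.0075,0,0,-0.002,0,1],
    [0,0.0075,0,0,-0.002,0,1],
    [0,0.0075,0,0,-0.002,0,1],
    [0,0.0075,0.001,0,-0.003,0,1],
    [0,0.0075,0.001,0,-0.003,0,1]
  ]
}}

```text
clock: 7.25
eef_pos: [0.3184, 0.1761, 0.2578]
ee_rot: [-1.723, -1.528, 0.797]
ft_force: [-0.3, -0.4, -0.6]
width: 0.0004
```

```bash
cat >> plan.py <<'E'
W=10.
def tipfor(th,off=0):
    t=np.radians(th); n=np.array([np.sin(t),np.cos(t)])
    p=35. if th<=90 else 35*(180-th)/90
    pp=np.radians(p); f=np.array([np.sin(pp),-np.cos(pp)]); u=np.array([np.cos(pp),np.sin(pp)])
    if th<55: T=100*np.array([-np.cos(t),np.sin(t)])-4*n+28*f-W*u
    else: T=72*np.array([-np.cos(t),np.sin(t)])-4*n-W*u
    return T[0],T[1],p
E
python3 - <<'E'
from plan import *
where()
for t in range(20,181,20): print(t,np.round(tipfor(t),1))
a,c,p=tipfor(20); st=rows([(*tcp(a-3,c,p),4)],1)
s=r.observe()
im,d=get_image("scene"); save("scene2.png",cv2.resize(im[130:300,200:420],None,fx=3.5,fy=3.5))
E
```

```text
t 7.25 tcp [0.3184 0.1761 0.2578] tip a,off,c mm [-115.1   -0.3    7.3] p 35.0 roll -0.1 F [-0.29 -0.35 -0.58] w 0.0004 q [-0.03  0.24 -0.76  2.47  1.5   0.62 -0.63]
20 [-87.5   1.8  35. ]
40 [-71.3  32.5  35. ]
60 [-47.7  54.6  35. ]
80 [-24.6  64.5  35. ]
100 [ 0.  66.4 31.1]
120 [23.4 60.4 23.3]
140 [43.  46.7 15.6]
160 [56.4 27.   7.8]
180 [62.  4.  0.]
[[0, 0.0047, -0.0042, -0.0001, 0.0001, -0.0003, 1],
[0, 0.0046, -0.0043, -0.0002, 0.0001, -0.0003, 1],
[0, 0.0047, -0.0042, -0.0001, 0.0001, -0.0003, 1],
[0, 0.0047, -0.0042, -0.0001, 0.0001, -0.0003, 1]] 4
```

View pics/scene2.png

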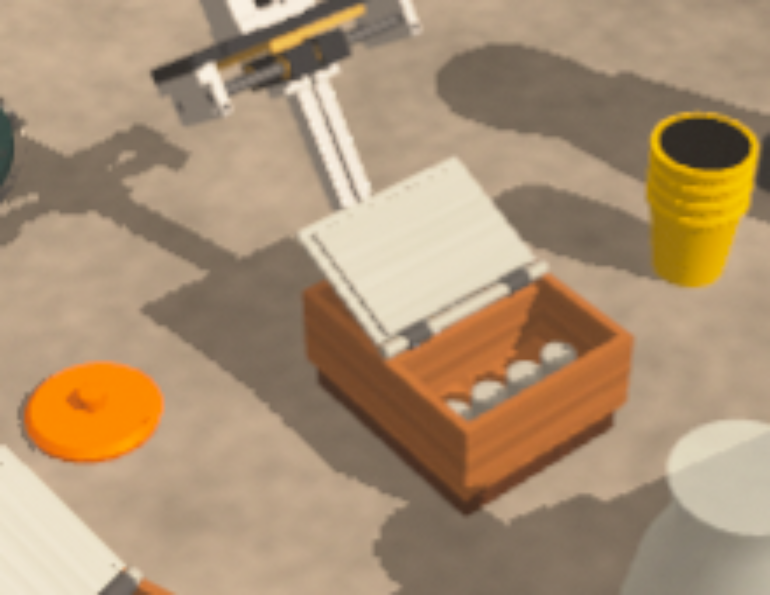

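```bash
python3 - <<'E'
from plan import *
print(tipfor(22))
st=rows([(*tcp(-92,8,35),4)],1)
for th in (26,30,34,38): 
    a,c,p=tipfor(th); st=rows([(*tcp(a,c,p),2)],1,st)
E
```

```text
(np.float64(-86.34819205540302), np.float64(5.0799023197218265), 35.0)
[[0, 0.003, -0.0049, -0.0003, 0.0001, -0.0004, 1],
[0.0001, 0.003, -0.0048, -0.0004, 0.0002, -0.0004, 1],
[0, 0.003, -0.0049, -0.0003, 0.0001, -0.0004, 1],
[0.0001, 0.003, -0.0048, -0.0003, 0.0002, -0.0004, 1]] 4
[[0, 0.0009, -0.0044, 0, 0, 0, 1],
[0, 0.0009, -0.0044, 0, 0, 0, 1]] 2
[[0, -0.0017, -0.0031, 0, 0, 0, 1],
[0, -0.0017, -0.003, 0, 0, 0, 1]] 2
[[0, -0.0015, -0.0032, 0, 0, 0, 1],
[0, -0.0015, -0.0031, 0, 0, 0, 1]] 2
[[0, -0.0013, -0.0033, 0, 0, 0, 1],
[0, -0.0013, -0.0033, 0, 0, 0, 1]] 2
```

>>> {"fn": "play_rows", "kwargs": {
  "plan": [
    [0,0.003,-0.005,0,0,0,1],
    [0,0.003,-0.005,0,0,0,1],
    [0,0.003,-0.005,0,0,0,1],
    [0,0.003,-0.005,0,0,0,1],
    [0,0.001,-0.0045,0,0,0,1],
    [0,0.001,-0.0045,0,0,0,1],
    [0,-0.0015,-0.003,0,0,0,1],
    [0,-0.0015,-0.003,0,0,0,1]
  ]
}}

```text
clock: 8.1
eef_pos: [0.3528, 0.1719, 0.2694]
ee_rot: [-1.721, -1.531, 0.801]
ft_force: [-1.3, -0.6, -1.7]
width: 0.0005
```

```bash
python3 - <<'E'
from plan import *
where(); print(tipfor(30))
st=None
for th,n in ((35,2),(42,3),(50,3),(55,2)): 
    a,c,p=tipfor(th); st=rows([(*tcp(a,c,p),n)],1,st)
im,d=get_image("scene"); save("scene3.png",cv2.resize(im[130:300,200:420],None,fx=3.5,fy=3.5))
E
```

```text
t 8.1 tcp [0.3528 0.1719 0.2694] tip a,off,c mm [-80.5  -0.3  18.9] p 35.0 roll -0.0 F [-1.34 -0.61 -1.66] w 0.0005 q [ 0.02  0.24 -0.74  2.41  1.46  0.58 -0.51]
(np.float64(-80.73392060350452), np.float64(17.863876781260004), 35.0)
[[0.0001, -0.0015, -0.0035, -0.0004, 0.0022, -0.0003, 1],
[0.0001, -0.0014, -0.0035, -0.0004, 0.0023, -0.0003, 1]] 2
[[0, -0.0013, -0.0038, 0, 0, 0, 1],
[0, -0.0013, -0.0039, 0, 0, 0, 1],
[0, -0.0013, -0.0038, 0, 0, 0, 1]] 3
[[0, -0.0009, -0.0046, 0, 0, 0, 1],
[0, -0.001, -0.0046, 0, 0, 0, 1],
[0, -0.0009, -0.0045, 0, 0, 0, 1]] 3
[[0, -0.0004, -0.0044, 0, 0, 0, 1],
[0, -0.0003, -0.0043, 0, 0, 0, 1]] 2
```

View pics/scene3.png

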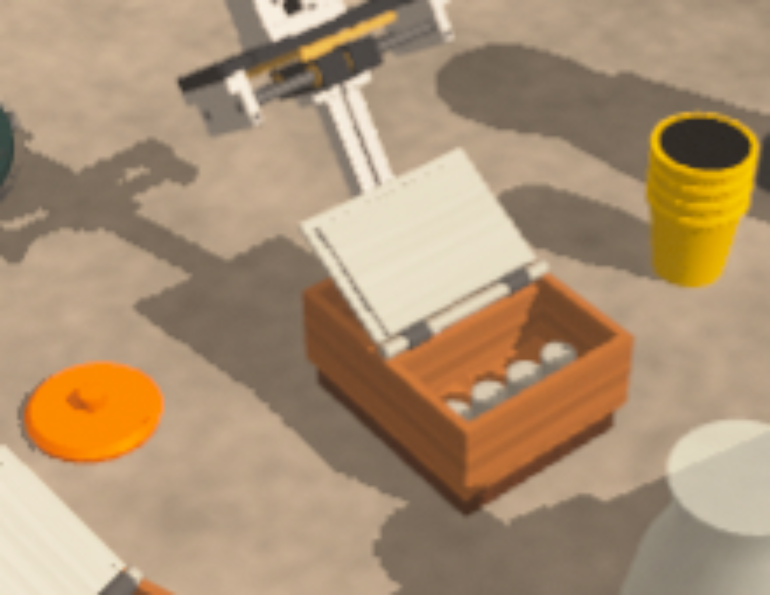

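Leaf edge has risen (far corner moved from row 158 to 149 of the crop) with about 2 N on the tool. Continuing.

>>> {"fn": "play_rows", "kwargs": {
  "plan": [
    [0,-0.0015,-0.0035,0,0.002,0,1],
    [0,-0.0015,-0.0035,0,0.002,0,1],
    [0,-0.0013,-0.004,0,0,0,1],
    [0,-0.0013,-0.004,0,0,0,1],
    [0,-0.0013,-0.004,0,0,0,1],
    [0,-0.001,-0.0045,0,0,0,1],
    [0,-0.001,-0.0045,0,0,0,1],
    [0,-0.001,-0.0045,0,0,0,1],
    [0,-0.0004,-0.0045,0,0,0,1],
    [0,-0.0004,-0.0045,0,0,0,1]
  ]
}}

```text
clock: 9.15
eef_pos: [0.3808, 0.1686, 0.302]
ee_rot: [-1.722, -1.528, 0.797]
ft_force: [0.0, 0.4, -1.2]
width: 0.0003
```

```bash
python3 - <<'E'
from plan import *
where(); print(tipfor(55))
st=None
for th,n in ((65,3),(75,3),(85,3),(93,3)): 
    a,c,p=tipfor(th); st=rows([(*tcp(a,c,p),n)],1,st)
im,d=get_image("scene"); save("scene4.png",cv2.resize(im[130:300,200:420],None,fx=3.5,fy=3.5))
E
```

```text
t 9.15 tcp [0.3808 0.1686 0.302 ] tip a,off,c mm [-52.4  -0.2  51.5] p 35.0 roll -0.0 F [ 0.05  0.39 -1.15] w 0.0003 q [ 0.08  0.19 -0.74  2.34  1.29  0.55 -0.28]
(np.float64(-52.765632037321204), np.float64(50.94887707989276), 35.0)
[[0, 0.0002, -0.0039, -0.0002, 0.0002, -0.0002, 1],
[0.0001, 0.0002, -0.0039, -0.0002, 0.0001, -0.0002, 1],
[0, 0.0002, -0.004, -0.0002, 0.0002, -0.0002, 1]] 3
[[0, 0.0009, -0.0041, 0, 0, 0, 1],
[0, 0.0008, -0.0041, 0, 0, 0, 1],
[0, 0.0009, -0.0041, 0, 0, 0, 1]] 3
[[0, 0.0016, -0.0039, 0, 0, 0, 1],
[0, 0.0015, -0.0039, 0, 0, 0, 1],
[0, 0.0016, -0.0038, 0, 0, 0, 1]] 3
[[0, 0.0017, -0.0042, 0.0068, 0, 0, 1],
[0, 0.0016, -0.0043, 0.0068, 0, 0, 1],
[0, 0.0016, -0.0043, 0.0067, 0, 0, 1]] 3
```

View pics/scene4.png

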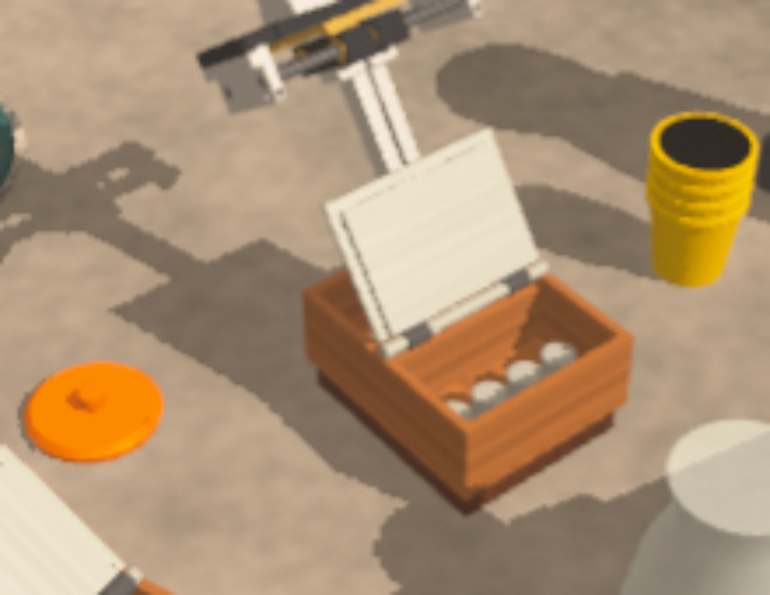

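>>> {"fn": "play_rows", "kwargs": {
  "plan": [
    [0,0.0002,-0.004,0,0,0,1],
    [0,0.0002,-0.004,0,0,0,1],
    [0,0.0002,-0.004,0,0,0,1],
    [0,0.0009,-0.004,0,0,0,1],
    [0,0.0009,-0.004,0,0,0,1],
    [0,0.0009,-0.004,0,0,0,1],
    [0,0.0016,-0.0039,0,0,0,1],
    [0,0.0016,-0.0039,0,0,0,1],
    [0,0.0016,-0.0039,0,0,0,1],
    [0,0.0016,-0.0043,0.007,0,0,1],
    [0,0.0016,-0.0043,0.007,0,0,1],
    [0,0.0016,-0.0043,0.007,0,0,1]
  ]
}}

```text
clock: 10.4
eef_pos: [0.4278, 0.163, 0.3191]
ee_rot: [-1.706, -1.514, 0.811]
ft_force: [-1.1, 0.5, 1.1]
width: 0.0005
```

```bash
python3 - <<'E'
from plan import *
where(); print(tipfor(93))
st=None
for th,n in ((102,3),(111,3),(120,3),(129,3)): 
    a,c,p=tipfor(th); st=rows([(*tcp(a,c,p),n)],1,st)
im,d=get_image("scene"); save("scene5.png",cv2.resize(im[130:300,200:420],None,fx=3.5,fy=3.5))
E
```

```text
t 10.4 tcp [0.4278 0.163  0.3191] tip a,off,c mm [-8.5 -0.2 66.2] p 33.7 roll -0.0 F [-1.08  0.53  1.13] w 0.0005 q [ 0.14  0.23 -0.73  2.24  1.17  0.54 -0.07]
(np.float64(-8.532936179459794), np.float64(66.54288064232645), 33.833333333333336)
[[0, 0.0021, -0.007, 0.0197, 0.0001, -0.0002, 1],
[0, 0.002, -0.007, 0.0198, 0.0002, -0.0002, 1],
[0.0001, 0.0019, -0.007, 0.0197, 0.0001, -0.0002, 1]] 3
[[0, 0.0025, -0.0068, 0.0204, 0, 0, 1],
[0, 0.0024, -0.0068, 0.0203, 0, 0, 1],
[0, 0.0023, -0.0069, 0.0204, 0, 0, 1]] 3
[[0, 0.0028, -0.0065, 0.0204, 0, 0, 1],
[0, 0.0026, -0.0066, 0.0203, 0, 0, 1],
[0, 0.0025, -0.0067, 0.0204, 0, 0, 1]] 3
[[0, 0.003, -0.0062, 0.0204, 0, 0, 1],
[0, 0.0028, -0.0063, 0.0203, 0, 0, 1],
[0, 0.0028, -0.0064, 0.0204, 0, 0, 1]] 3
```

View pics/scene5.png

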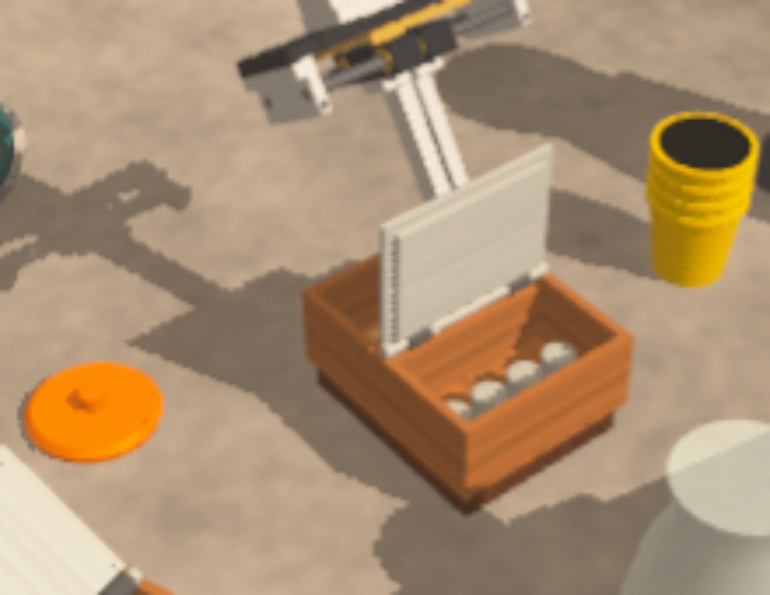

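>>> {"fn": "play_rows", "kwargs": {
  "plan": [
    [0,0.002,-0.007,0.02,0,0,1],
    [0,0.002,-0.007,0.02,0,0,1],
    [0,0.002,-0.007,0.02,0,0,1],
    [0,0.0024,-0.0068,0.02,0,0,1],
    [0,0.0024,-0.0068,0.02,0,0,1],
    [0,0.0024,-0.0068,0.02,0,0,1],
    [0,0.0026,-0.0066,0.02,0,0,1],
    [0,0.0026,-0.0066,0.02,0,0,1],
    [0,0.0026,-0.0066,0.02,0,0,1],
    [0,0.0029,-0.0063,0.02,0,0,1],
    [0,0.0029,-0.0063,0.02,0,0,1],
    [0,0.0029,-0.0063,0.02,0,0,1]
  ]
}}

```text
clock: 11.65
eef_pos: [0.5115, 0.153, 0.3296]
ee_rot: [-1.529, -1.357, 0.952]
ft_force: [-1.1, -0.2, 0.4]
width: 0.0008
```

```bash
python3 - <<'E'
from plan import *
where(); print(tipfor(129))
st=None
for th,n in ((138,3),(147,3),(156,3),(165,3)): 
    a,c,p=tipfor(th); st=rows([(*tcp(a,c,p),n)],1,st)
im,d=get_image("scene"); save("scene6.png",cv2.resize(im[130:300,200:420],None,fx=3.5,fy=3.5))
E
```

```text
t 11.65 tcp [0.5115 0.153  0.3296] tip a,off,c mm [33.2 -0.2 55.1] p 19.9 roll -0.0 F [-1.07 -0.17  0.37] w 0.0008 q [ 0.3   0.4  -0.82  2.    0.77  0.7   0.45]
(np.float64(32.795648909713876), np.float64(55.07893833778075), 19.833333333333332)
[[0, 0.0032, -0.0059, 0.021, 0.0001, -0.0002, 1],
[0.0001, 0.003, -0.006, 0.0209, 0.0001, -0.0003, 1],
[0, 0.003, -0.0061, 0.021, 0, -0.0002, 1]] 3
[[0, 0.0033, -0.0056, 0.0204, 0, 0, 1],
[0, 0.0033, -0.0057, 0.0203, 0, 0, 1],
[0, 0.0031, -0.0057, 0.0204, 0, 0, 1]] 3
[[0, 0.0035, -0.0053, 0.0204, 0, 0, 1],
[0, 0.0034, -0.0053, 0.0203, 0, 0, 1],
[0, 0.0032, -0.0054, 0.0204, 0, 0, 1]] 3
[[0, 0.0036, -0.0049, 0.0204, 0, 0, 1],
[0, 0.0035, -0.0051, 0.0203, 0, 0, 1],
[0, 0.0034, -0.005, 0.0204, 0, 0, 1]] 3
```

View pics/scene6.png

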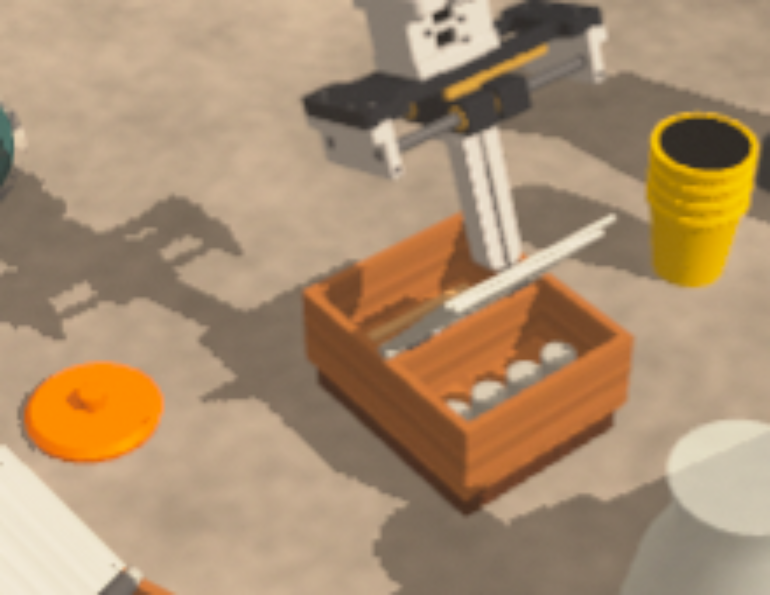

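>>> {"fn": "play_rows", "kwargs": {
  "plan": [
    [0,0.003,-0.006,0.021,0,0,1],
    [0,0.003,-0.006,0.021,0,0,1],
    [0,0.003,-0.006,0.021,0,0,1],
    [0,0.0033,-0.0057,0.02,0,0,1],
    [0,0.0033,-0.0057,0.02,0,0,1],
    [0,0.0032,-0.0057,0.02,0,0,1],
    [0,0.0034,-0.0053,0.02,0,0,1],
    [0,0.0034,-0.0053,0.02,0,0,1],
    [0,0.0034,-0.0053,0.02,0,0,1],
    [0,0.0035,-0.005,0.02,0,0,1],
    [0,0.0035,-0.005,0.02,0,0,1],
    [0,0.0035,-0.005,0.02,0,0,1]
  ]
}}

```text
clock: 12.9
eef_pos: [0.5839, 0.1445, 0.3067]
ee_rot: [-1.344, -1.193, 1.075]
ft_force: [-1.3, 0.4, 0.4]
width: 0.0004
```

```bash
python3 - <<'E'
from plan import *
where(); print(tipfor(165))
st=None
for th,n in ((174,4),(177,2)): 
    a,c,p=tipfor(th); st=rows([(*tcp(a,c,p),n)],1,st)
im,d=get_image("scene"); save("scene7.png",cv2.resize(im[130:300,200:420],None,fx=3.5,fy=3.5))
E
```

```text
t 12.9 tcp [0.5839 0.1445 0.3067] tip a,off,c mm [59.  -0.2 21.4] p 6.0 roll -0.0 F [-1.26  0.43  0.44] w 0.0004 q [ 0.32  0.61 -0.84  1.77  0.63  0.94  0.67]
(np.float64(58.5631658294425), np.float64(21.482323770709765), 5.833333333333333)
[[0, 0.0027, -0.0035, 0.0159, 0.0001, -0.0002, 1],
[0, 0.0027, -0.0035, 0.016, 0, -0.0002, 1],
[0, 0.0026, -0.0035, 0.0159, 0.0001, -0.0002, 1],
[0, 0.0026, -0.0036, 0.0159, 0, -0.0001, 1]] 4
[[0, 0.0018, -0.0022, 0.0102, 0, 0, 1],
[0, 0.0017, -0.0022, 0.0102, 0, 0, 1]] 2
```

View pics/scene7.png

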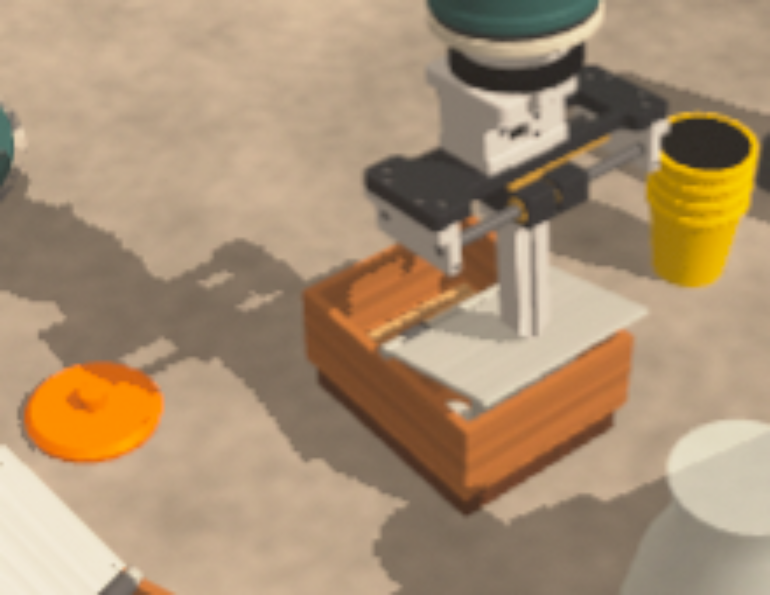

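>>> {"fn": "play_rows", "kwargs": {
  "plan": [
    [0,0.0027,-0.0035,0.016,0,0,1],
    [0,0.0027,-0.0035,0.016,0,0,1],
    [0,0.0027,-0.0035,0.016,0,0,1],
    [0,0.0026,-0.0035,0.016,0,0,1],
    [0,0.0018,-0.0022,0.01,0,0,1],
    [0,0.0018,-0.0022,0.01,0,0,1]
  ]
}}

```text
clock: 13.55
eef_pos: [0.6029, 0.1422, 0.2938]
ee_rot: [-1.28, -1.136, 1.113]
ft_force: [0.6, 0.1, 0.5]
width: 0.0004
```

```bash
python3 - <<'E'
from plan import *
where(); print(tipfor(177))
a,c,p=tipfor(180); st=rows([(*tcp(a,c,p),3)],1)
im,d=get_image("scene"); save("scene8.png",cv2.resize(im[130:300,200:420],None,fx=3.5,fy=3.5))
E
```

```text
t 13.55 tcp [0.6029 0.1422 0.2938] tip a,off,c mm [61.6 -0.2  7.5] p 1.2 roll -0.0 F [0.64 0.14 0.51] w 0.0004 q [ 0.32  0.68 -0.84  1.71  0.6   1.01  0.71]
(np.float64(61.694055696503646), np.float64(7.5590993130313135), 1.1666666666666667)
[[0, 0.0012, -0.0015, 0.0071, 0.0001, -0.0003, 1],
[0, 0.0012, -0.0016, 0.0071, 0, -0.0002, 1],
[0.0001, 0.0011, -0.0015, 0.0072, 0.0001, -0.0003, 1]] 3
```

View pics/scene8.png

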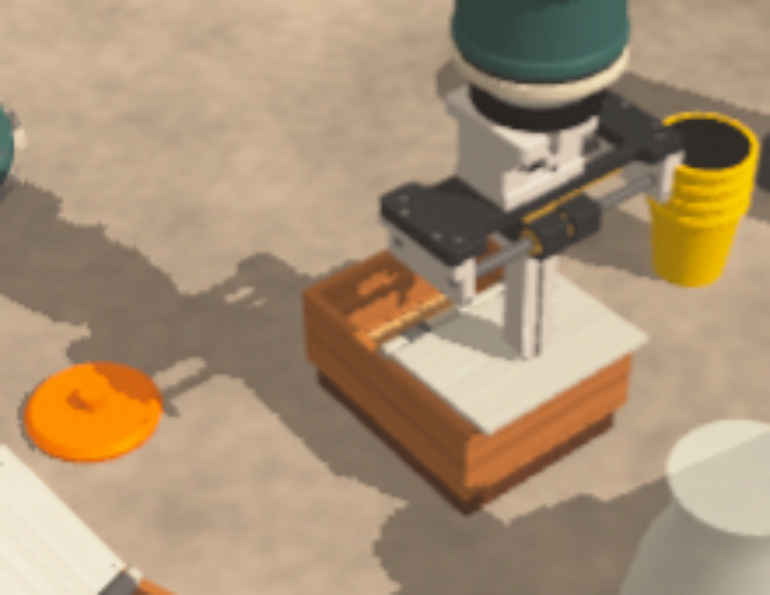

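>>> {"fn": "play_rows", "kwargs": {
  "plan": [
    [0,0.0012,-0.0015,0.007,0,0,1],
    [0,0.0012,-0.0015,0.007,0,0,1],
    [0,0.0012,-0.0015,0.007,0,0,1],
    [0,0,0,0,0,0,1]
  ]
}}

```text
clock: 14.0
eef_pos: [0.6073, 0.1418, 0.2911]
ee_rot: [-1.264, -1.121, 1.122]
ft_force: [-5.6, -3.1, 12.0]
width: 0.0003
```

>>> {"fn": "play_rows", "kwargs": {
  "plan": [
    [0,0.001,0,0,0,0,1],
    [0,0,0,0,0,0,1]
  ]
}}

```text
clock: 14.2
eef_pos: [0.6072, 0.1419, 0.2909]
ee_rot: [-1.265, -1.122, 1.122]
ft_force: [-9.2, -4.5, 24.0]
width: 0.0005
```

>>> {"fn": "play_rows", "kwargs": {
  "plan": [
    [0,0.001,0,0,0,0,1],
    [0,0,0,0,0,0,1]
  ]
}}

```text
clock: 14.4
eef_pos: [0.6073, 0.142, 0.2907]
ee_rot: [-1.266, -1.122, 1.122]
ft_force: [-13.4, -6.2, 36.8]
width: 0.0005
```

```bash
python3 - <<'E'
from plan import *
for i in range(3): where()
E
```

```text
t 14.4 tcp [0.6073 0.142  0.2907] tip a,off,c mm [62.1 -0.   4.3] p 0.1 roll -0.1 F [-13.38  -6.18  36.82] w 0.0005 q [ 0.31  0.69 -0.84  1.69  0.59  1.03  0.72]
t 14.4 tcp [0.6073 0.142  0.2907] tip a,off,c mm [62.1 -0.   4.3] p 0.1 roll -0.1 F [-13.38  -6.18  36.82] w 0.0005 q [ 0.31  0.69 -0.84  1.69  0.59  1.03  0.72]
t 14.4 tcp [0.6073 0.142  0.2907] tip a,off,c mm [62.1 -0.   4.3] p 0.1 roll -0.1 F [-13.38  -6.18  36.82] w 0.0005 q [ 0.31  0.69 -0.84  1.69  0.59  1.03  0.72]
```

>>> {"fn": "play_rows", "kwargs": {
  "plan": [
    [0,-0.002,0,0,0,0,1],
    [0,-0.003,0,0,0,0,1],
    [0,-0.01,0,0,0,0,1],
    [0,-0.02,0,0,0,0,1],
    [0,-0.03,0,0,0,0,1],
    [0,-0.03,0,0,0,0,1],
    [0,-0.03,0.01,0,0,0,1],
    [0,-0.02,0.03,0,0,0,1],
    [0,0,0.035,0,0,0,1],
    [0,0,0.035,0,0,0,1],
    [0,0,0.03,0,0,0,1],
    [0,0,0.02,0,0,0,1]
  ]
}}

```text
clock: 15.6
eef_pos: [0.4463, 0.1613, 0.4336]
ee_rot: [-1.265, -1.122, 1.123]
ft_force: [-0.5, -0.1, 0.4]
width: 0.0002
```

```bash
python3 - <<'E'
from fit import *
from plan import where
where()
for n in("scene","top"):
    im,d=get_image(n); save(n+"9.png",im); np.savez(n+"9.npz",im=im,d=d)
c=get_calibration("top"); d0=np.load("top0.npz"); d=np.load("top9.npz")
P,uv=cloud("top",(240,200,340,305),d["d"],c)
col=d["im"][uv[:,1],uv[:,0]].astype(int); sat=col.max(1)-col.min(1)
L=P[(P[:,2]>.075)&(P[:,2]<.12)&(sat<30)&(P[:,0]>.56)]
for _ in range(5):
    m=L.mean(0);U,S,V=np.linalg.svd(L-m,full_matrices=False);n=V[2]*np.sign(V[2][2]);res=(L-m)@n;L=L[abs(res)<.006]
print("leaf",m,n,np.degrees(np.arccos(n[2])),len(L),L[:,0].min(),L[:,0].max())
E
```

```text
t 15.6 tcp [0.4463 0.1613 0.4336] tip a,off,c mm [-100.1    0.   147.2] p 0.1 roll -0.1 F [-0.48 -0.07  0.39] w 0.0002 q [ 0.55  0.25 -1.09  1.91  0.25  1.12  0.81]
leaf [0.60215659 0.14418072 0.0914829 ] [-1.97206768e-03  6.73491941e-04  9.99997829e-01] 0.11939880439811423 1792 0.5614529611755564 0.6509127387884435
```

View pics/scene9.png

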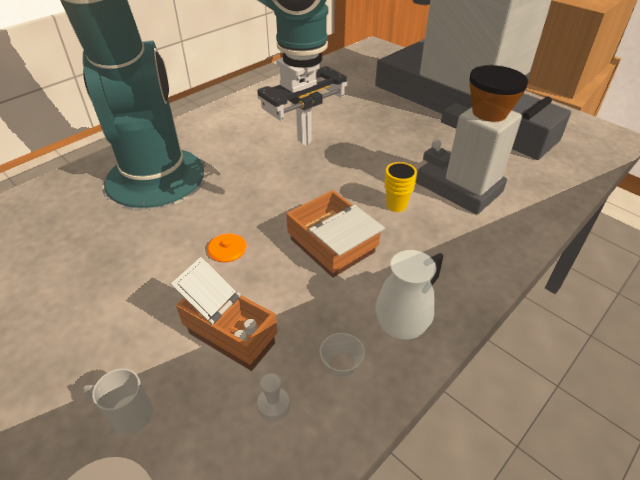

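View pics/top9.png

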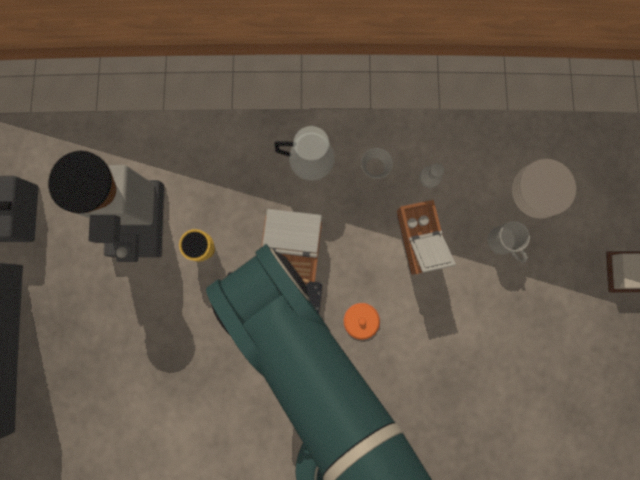

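```bash
python3 - <<'E'
from h import *
a=np.load("scene0.npz")["im"].astype(int);b=np.load("scene9.npz")["im"].astype(int)
df=abs(a-b).max(2)
for n,(u0,v0,u1,v1) in dict(narrow=(165,255,280,370),lid=(205,232,250,262),carafe=(372,248,445,340),cups=(382,160,418,212),jug=(80,365,155,435),tamper=(255,370,292,420),funnel=(316,330,370,375)).items(): print(n,(df[v0:v1,u0:u1]>50).sum())
print(order.sign_off())
E
```

```text
narrow 0
lid 0
carafe 0
cups 0
jug 0
tamper 0
funnel 0
the job is handed in; nothing more can be done
None
```

The wide caddy's leaf now lies flat over the far bay, the near bay stands open, and the job is handed in. I pushed it over the spine with the closed fingertips, from under its free edge and then down the other side. It was never pinched.

**Last checks:**
- **Leaf:** a plane fitted to the top camera's depth reads 0.1° from level, with the leaf's top face at 91.5 mm, as expected for lying flat.
- **Other objects:** the scene pictures from before and after show no change around the narrow caddy, lid, carafe, cups, jug, tamper or funnel. I did not compare the grinder's toggle this way, but the arm never went near it.
- **Robot:** it finished about 150 mm above the box with no contact force, at 15.6 s on the clock before the last two pictures.

**One thing was rougher than intended:** during the sweep the force readings stayed around 1–2 N. At the end, two extra 1 mm presses against the hard stop raised the force to about 37 N up-and-down (about 40 N including the sideways part) before I backed off. It came through the fingertips, with the leaf already down, and is well under the 120 N wrist limit. It was more than was needed, and that part was not gentle.

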